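# Pry up a dish-box lid with a lifter and hold it at the index bar

### The job

The flush lid of the grey dish box has no handle: pick up the flat lifter, slip its blade through the gap in the front wall under the lid's edge and pry the lid up with it. Swing the lid up on the blade until it is in line with the index bar on the box's left side, and finish holding it still there with the lifter in the gripper, because the lid falls shut by itself. Only the lifter may touch the lid, the index bar stays as it is set, and the other things on the bench are left alone.

Things in the scene. Friction and masses are not known exactly. Their poses are not given: they have to be found in the camera images.
- unit: Dish box, fixed to the bench: hollow grey case 180 deep (x) x 200 wide (y) x 70 mm high, walls 5 mm, white lid on top; two petri dishes on its floor (tops 26 mm above the bench). Origin: centre of its underside. Own -x is the front (to the robot), +x the rear. Hinge line along y at x = +90, z = 73 mm. Steel quadrant and index bar stand at its +y (left) side, y = 99 to 125 mm.
- notch (a point): Centre of the gap in the front wall, in the front face, 61 mm above the bench. The gap is 80 mm wide and 19 mm high, from 51 mm above the bench up to the underside of the closed lid (70 mm), and opens into the hollow case.
- lid: White flat lid 180 x 200 x 6 mm, about 0.3 kg, no handle, flush with the case. Origin: on the hinge line at mid-thickness. Own -x points from the hinge to the front edge. It opens by turning about its +y, the front edge rising; closed, its axes are the box's. Swings freely to 1.7 rad and falls shut if not supported.
- lid_lip (a point): Middle of the lower front edge of the lid, 180 mm from the hinge line and 3 mm below mid-thickness, at 70 mm above the bench when closed.
- index_bar: The mark: thin dark steel bar, 190 mm long, 12 mm high, beside the quadrant at the box's left, rising from the hinge line to the front, with a black clamp knob on it. Origin: on the hinge line, 112 mm left of the box's middle. Own -x points from the hinge to its tip. Clamped at 0.45 to 1.05 rad above level. The lid is at the mark when its x axis is parallel to the bar's.
- lifter: Loose flat lifter, 0.12 kg, lying on the bench: black straight handle 110 long (x) x 18 wide (y) x 26 mm high (z); from its front end at mid-height a level flat steel blade, 22 mm wide (16 at the tip), 3 mm thick, runs 95 mm straight on. Origin: centre of the handle's underside. Own +x points to the blade, whose middle lies 13 mm above the underside.
- blade_tip (a point): Tip of the lifter's blade, 150 mm ahead of the lifter's origin and 13 mm above the handle's underside.
- slide_box: Bystander: green box 33 x 85 x 24 mm. Origin: centre of its underside.
- tube_16: Bystander: lying blood tube, 34 x 103 x 17 mm, purple cap. Origin near its middle.
- timer: Bystander: white timer 62 x 66 x 20 mm. Origin: centre of its underside.
- pen_1: Bystander: black and white marker pen 17 x 135 x 16 mm, lying. Origin near its middle.
- forceps: Bystander: steel forceps 19 x 128 x 10 mm, lying. Origin near its middle.

How it is judged:
By the outcome, as a careful person would: the job done as asked, in the order asked, and still so for the second after the job is handed in, while the arm keeps its last pose, push and grip.
It also fails if it takes over 48 s, if anything falls off the work surface, if the arm or the gripper's body presses on something with over 40 N, if the wrist force passes 120 N, or if a joint passes its speed limit or range.

### The arm

A 6-joint arm with a two-finger parallel gripper is mounted at the origin on a cart in front of the work surface, level with it; the furniture and walls round the work are solid. World frame = base frame: x ahead of the robot, y to its left, z up, the work surface at z = 0. Lengths are in m, angles in degrees, forces in N, time in s.
With the tool pointing down it reaches from about 0.3 to 0.85 m from the base axis. Payload 5.4 kg.
Tool frame: the origin (TCP) lies on the centre line of the jaws, within the pads' length; the fingertips stand 11 mm ahead of it and the grasp point (between the pads) lies 8 mm behind it (tip_reach is the distance from the TCP to the fingertips, in m); z points along the fingers, y is the line along which they close (so a half turn about z gives the same grasp; the last joint's range is limited). The gripper opens to 85 mm and grips with 20 to 120 N. Pads are 22 mm wide; open, the fingers measure 114 mm over their backs; the gripper's body (76 mm by 85 mm) begins 54 mm behind the grasp point. The pads swing forward as they close: fully open they stand 13 mm farther back than shut.
Start: joints at [-87.153, 9.076, 91.501, -0, 79.423, -12.038], TCP at [0.148, -0.556, 0.242] pointing down, gripper open.
Joint ranges: [-166.64, 166.64], [-54.1, 131.32], [10.49, 154.53], [-73.88, 253.88], [9.74, 151.15], [-171.62, 171.62]. Speed limits (degrees/s): [147.25, 147.25, 180, 180, 180, 180].

### API

Orientations are given as a 3x3 rotation matrix whose columns are the frame's x, y, z axes.
In Python, from bench import sense, capture, camera_params, close_job, trace, tip_of, tip_reach gives the robot as it stands. The module is installed in compiled form; this text tells all that it offers.
- The arm moves only by the tool apply_moves, never from a script. Its arguments are lists of equal length, an entry for each row: "fingers": the finger opening in mm, from 0 to 85.4; "translation": the shift along the tool's x, y, z in mm, a list of three; "roll": the turn about the tool's z in degrees. A call has 1 to 20 rows; each row is the pose to reach, as a shift and turn from the pose commanded when the call began, along the tool's axes at that moment; what a row does not reach only later rows make up. A row lasts 1/10 s, in which the tool goes at most 50 mm and 8.59 degrees, less where a joint would pass 70% of its speed; a pose out of reach is approached as far as the arm can. A call with a gripper value outside its range is refused whole. The fingers move at their own pace and stop on an object; "squeeze" is the grip in N (left out, the last holds). Time passes only in rows, so rows that repeat a pose let the fingers close. It gives the time, the measured TCP pose, the force, the opening and the grip force at its end, in the units of the state.
- sense(): the state, without advancing time (a new reading comes with each control period).
- capture(name): name is "scene" or "top"; returns (picture, depth): 384x512x3 uint8, red, green, blue; 384x512 float32, m along the optical axis (not along the pixel's ray), 0 where there is no reading.
- camera_params(name): a dict with "fovy" (degrees; the focal length in pixels is half the picture's height over the tangent of half this angle, whatever the lens; pixels are square), "cx", "cy" (the principal point, pixels), "camera_from_world" (4x4, takes a point from world to camera coordinates). Camera axes: x right, y down, z forward; pixel columns grow to the right and rows downward; lengths in m; the calibration is good to about 2 mm. A picture is of the moment at which its call begins. camera_params takes no time and is no camera call.
- close_job(): hands the job in; it is judged then, once.
Trained networks look in the newest picture that a camera, given by its name, has taken for a name from the list of things; names that differ only in an ending like _2 or _b are one class to them, and where a whole thing is asked for, a point or a joint stands for the part that bears it (a point fixed in the world has none). Each returns a list of dicts, best first, with "score" (0 to 1); they miss things now and then, are a little off and sometimes report something else, mostly with a low value. They report only what shows in the picture. A call takes as long as a camera call.
- trace(camera, target): "region" (384x512 bool, what is visible of it) and "extent" ([left, top, right, bottom] in pixels, round what is visible of it).
- tip_of(camera, target): "point" ([column, row] in pixels: a listed point, or the origin of a listed thing).
The state is a dict: "time_s": time; "joint_pos": joint angles; "joint_velocities": joint speeds; "tau": joint torques, N m; "eef_pos": TCP position; "orientation": TCP orientation; "wrist_force": force on the tool from outside, world axes, zero at the start; "ft_torque": the same for the moment, N m; "width": opening from 0.0 (shut) to 1.0 (fully open); "grip_force": force on a finger pad.
Only numpy, scipy, OpenCV 4.12 (cv2) and the standard library are available. Lean on these libraries where they do the work, as an engineer would, in place of code of your own. Each camera call takes 0.05 s, during which the arm holds its last target. There are 200 camera calls.

## Working session

There is one attempt and no reset: what is moved stays moved. The work goes in short steps, Python scripts to look and compute and a tool call to move; the robot and the scene stay as the last step left them, time stands still between calls to the robot, and variables do not carry over. Pictures are saved under pics/ and viewed, at most 10 in all, crops included, and the job is handed in when it is done.

Besides the shell and the picture viewer there is one more tool, called after "Call:" as a command line: name --pt "numbers of a row" for each row, then --argument value for the rest. apply_moves: Moves the arm, as the interface text tells. Its arguments: {"type":"object","properties":{"fingers":{"type":"array"},"translation":{"type":"array"},"roll":{"type":"array"},"squeeze":{"type":"number"}},"required":["fingers","translation","roll"]}

```bash
mkdir -p pics; cat > h.py <<'E'
import numpy as np, cv2
from bench import *
def cam(n):
    p=camera_params(n); f=192/np.tan(np.radians(p['fovy'])/2); return p,f
def w2p(n,P):
    p,f=cam(n); T=np.array(p['camera_from_world']); P=np.atleast_2d(P)
    c=P@T[:3,:3].T+T[:3,3]; return np.c_[f*c[:,0]/c[:,2]+p['cx'],f*c[:,1]/c[:,2]+p['cy']]
def p2w(n,uv,d):
    p,f=cam(n); T=np.array(p['camera_from_world']); uv=np.atleast_2d(uv).astype(float); d=np.atleast_1d(d)
    c=np.c_[(uv[:,0]-p['cx'])/f*d,(uv[:,1]-p['cy'])/f*d,d]; return (c-T[:3,3])@T[:3,:3]
def ray_z(n,uv,z):
    a=p2w(n,uv,np.ones(len(np.atleast_2d(uv)))); p,f=cam(n);T=np.array(p['camera_from_world']);o=-T[:3,:3].T@T[:3,3]
    return o+(a-o)*((z-o[2])/(a[:,2]-o[2]))[:,None]
def cloud(n,reg,dep):
    v,u=np.nonzero(reg&(dep>0)); return p2w(n,np.c_[u,v],dep[v,u])
E
python3 - <<'E'
from h import *
np.set_printoptions(precision=4,suppress=True)
s=sense();print(s)
for n in('scene','top'):
    im,d=capture(n); cv2.imwrite(f'pics/{n}0.png',im[:,:,::-1]); np.save(f'pics/{n}0.npy',d)
    T=np.array(camera_params(n)['camera_from_world']);print(n,-T[:3,:3].T@T[:3,3],T[2,:3])
    for t in('lifter','lid','index_bar','unit'):
        r=trace(n,t)
        for q in r[:2]:
            c=cloud(n,q['region'],d); print(t,q['score'],q['extent'],len(c), np.percentile(c,[2,50,98],axis=0).tolist() if len(c) else '')
    for t in('lifter','blade_tip','notch','lid_lip','index_bar','unit','lid'):
        print(t,[(q['score'],q['point']) for q in tip_of(n,t)[:2]])
E
```

```text
{'time_s': 0.0, 'joint_pos': array([-87.1533,   9.1114,  91.573 ,  -0.0005,  79.4226, -12.0381]), 'joint_velocities': array([ 0.0193,  0.0966, -0.    ,  0.101 , -0.0089, -0.0036]), 'tau': array([ -0.0018, -39.5999, -33.1431,  -0.0003,   0.0086,   0.    ]), 'eef_pos': array([ 0.1476, -0.5551,  0.2413]), 'orientation': array([[ 0.9664,  0.2569, -0.0001],
       [ 0.2569, -0.9664,  0.0019],
       [ 0.0004, -0.0018, -1.    ]]), 'wrist_force': array([-0.3686, -0.0663,  0.2223]), 'ft_torque': array([ 0.0152,  0.0199, -0.0123]), 'grip_force': 0.0, 'width': 1.001167846867069}
scene [-0.0443 -0.8161  0.7535] [ 0.4753  0.6837 -0.5537]
lifter 0.64 [295.9, 238.2, 331.3, 293.0] 472 [[0.43836198489812184, -0.300432364485219, 0.008031221651207267], [0.5088552166160857, -0.264365939534389, 0.016811734224638837], [0.601793196754571, -0.2156347807138937, 0.02803850922458007]]
unit 0.58 [275.4, 122.5, 276.6, 124.2] 10 [[0.6865504032924532, 0.13969901877506477, -0.00018204679058358316], [0.6963861977770189, 0.1427213834670893, 0.1804688865909158], [0.927755393351438, 0.4500136549909548, 0.1865589464410
[... 417 characters left out ...]
, 0.03025652898693175]]
lid 0.85 [219.6, 119.9, 298.9, 195.5] 4099 [[0.5711539305599923, -0.0796454078266011, 0.07221719999247471], [0.6639483082192321, 0.024249472015137108, 0.07748858755551914], [0.7605862326243633, 0.12512055393835697, 0.08227416959315229]]
unit 0.91 [214.5, 112.6, 302.3, 196.2] 4563 [[0.5638939973543933, -0.07845578313319006, 0.030595831398993793], [0.6597835575155173, 0.02535342766116461, 0.07737665908269946], [0.7646396177002657, 0.13673184088313672, 0.11430984660344592]]
lifter [(0.94, [358.9, 223.0])]
blade_tip [(0.93, [338.7, 178.1])]
notch [(0.78, [270.1, 183.0])]
lid_lip [(0.8, [269.6, 184.4])]
index_bar [(0.56, [217.4, 139.5])]
unit []
lid [(0.8, [250.5, 130.1])]
```

```bash
python3 -c "
import cv2
a=cv2.imread('pics/top0.png');b=cv2.imread('pics/scene0.png')
cv2.imwrite('pics/v1.png',cv2.resize(a[90:270,190:430],None,fx=3.3,fy=3.3,interpolation=cv2.INTER_CUBIC)[:600])
cv2.imwrite('pics/v2.png',cv2.resize(b,None,fx=1.55,fy=1.55))"
```

```text
(no output)
```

View pics/v1.png

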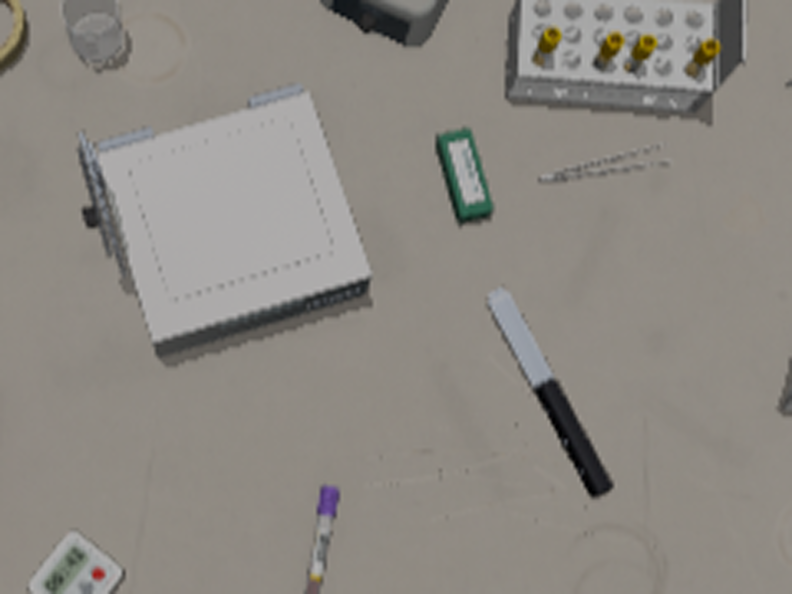

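View pics/v2.png

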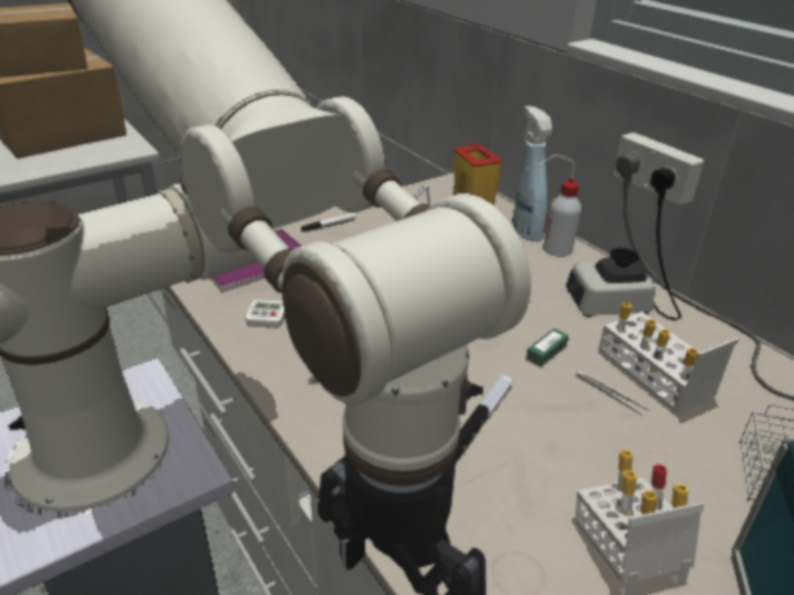

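The top view shows the lifter (handle origin px 359,223, tip px 339,178), the box yawed about 16° and the bar on its left. The scene view is blocked by the arm. Next I'll measure the lifter and the box.

```bash
python3 - <<'E'
from h import *
np.set_printoptions(precision=4,suppress=True)
d=np.load('pics/top0.npy')
try: print('tipreach',tip_reach())
except Exception as e: print(tip_reach,e)
o=ray_z('top',[[358.9,223.]],0.0)[0]; t=ray_z('top',[[338.7,178.1]],.013)[0]
print('lifter o',o,'tip',t,'len',np.linalg.norm((t-o)[:2]),'head',np.degrees(np.arctan2(t[1]-o[1],t[0]-o[0])))
im,_=capture('top')
q=trace('top','lifter')[0]; v,u=np.nonzero(q['region'])
P=ray_z('top',np.c_[u,v],.02)[:,:2]; (cx,cy),(w,h),a=cv2.minAreaRect(P.astype(np.float32)*1000);print('rect',cx,cy,w,h,a)
print('fit head',np.degrees(np.arctan(np.divide(*cv2.fitLine(P.astype(np.float32),cv2.DIST_HUBER,0,.001,.001)[[1,0],0]))))
q=trace('top','lid')[0]; r=cv2.erode(q['region'].astype(np.uint8),np.ones((3,3)))>0
v,u=np.nonzero(q['region']); P=ray_z('top',np.c_[u,v],.076)[:,:2]
R=cv2.minAreaRect(P.astype(np.float32)*1000);print('lid rect',R);print(cv2.boxPoints(R))
C=cloud('top',r,d); A=np.c_[C[:,:2],np.ones(len(C))]; print('lid plane',np.linalg.lstsq(A,C[:,2],rcond=None)[0],np.median(C[:,2]))
for n,z in(('notch',.061),('lid_lip',.07),('lid',.073)):
    x=tip_of('top',n)
    if x: print(n,ray_z('top',[x[0]['point']],z))
# bench height bias
m=d[240:260,250:300]; v,u=np.mgrid[240:260,250:300]; print('bench z',np.median(p2w('top',np.c_[u.ravel(),v.ravel()],m.ravel())[:,2]))
E
```

```text
0.011 'float' object is not callable
lifter o [ 0.4705 -0.2677  0.    ] tip [ 0.6063 -0.213   0.013 ] len 0.14635351613554876 head 21.91327874216366
rect 514.1036376953125 -256.623779296875 201.66275024414062 22.650876998901367 24.23882484436035
fit head 24.42509
lid rect ((666.3093872070312, 24.55799102783203), (183.49266052246094, 203.30650329589844), 16.29854393005371)
[[549.7219  96.3781]
 [606.7783 -98.758 ]
 [782.8969 -47.2622]
 [725.8405 147.8739]]
lid plane [0.0023 0.0016 0.076 ] 0.07758654444393744
notch [[ 0.5701 -0.0081  0.061 ]]
lid_lip [[ 0.57   -0.0018  0.07  ]]
lid [[0.7447 0.0423 0.073 ]]
bench z 0.0009595875605291886
```

Call:
apply_moves --fingers '[50,50,50,50,50,50,50,50,50,50,50,50,50,50]' --pt "399 -190 120" --pt "399 -190 120" --pt "399 -190 120" --pt "399 -190 120" --pt "399 -190 120" --pt "399 -190 120" --pt "399 -190 120" --pt "399 -190 120" --pt "399 -190 120" --pt "399 -190 150" --pt "399 -190 150" --pt "399 -190 150" --pt "399 -190 150" --pt "399 -190 150" --roll '[-9.3,-9.3,-9.3,-9.3,-9.3,-9.3,-9.3,-9.3,-9.3,-9.3,-9.3,-9.3,-9.3,-9.3]' --squeeze 80

```text
time_s: 2.9
eef_pos: [0.4848, -0.2712, 0.0941]
orientation: [[0.913, 0.408, 0.002], [0.408, -0.913, -0.002], [0.001, 0.003, -1.0]]
wrist_force: [0.0, -0.8, 0.5]
width: 0.587
grip_force: 0.0
```

```bash
python3 - <<'E'
from h import *
np.set_printoptions(precision=4,suppress=True)
im,d=capture('scene'); cv2.imwrite('pics/s1full.png',im[:,:,::-1]); np.save('pics/s1.npy',d)
for t in('lifter','index_bar','unit','lid'):
    r=trace('scene',t); print(t,[(q['score'],q['extent'])for q in r[:2]])
    for q in r[:1]:
        c=cloud('scene',q['region'],d)
        if len(c):print(np.percentile(c,[2,50,98],axis=0))
cv2.imwrite('pics/v3.png',cv2.resize(im[90:300,150:430,::-1],None,fx=2.8,fy=2.8,interpolation=cv2.INTER_CUBIC))
E
```

```text
lifter [(0.59, [285.5, 247.5, 327.3, 297.4])]
[[ 0.4186 -0.3068  0.004 ]
 [ 0.4716 -0.2831  0.0239]
 [ 0.5627 -0.2399  0.0874]]
index_bar [(0.53, [249.7, 124.5, 279.3, 154.3])]
[[ 0.6004  0.1196 -0.0008]
 [ 0.6579  0.1367  0.1388]
 [ 0.8272  0.4275  0.2003]]
unit [(0.72, [244.4, 124.6, 293.1, 217.7])]
[[ 0.5527 -0.0644  0.0083]
 [ 0.6093  0.0489  0.076 ]
 [ 0.7265  0.1449  0.1645]]
lid [(0.89, [243.4, 150.9, 299.0, 197.6])]
[[ 0.5613 -0.0615  0.0304]
 [ 0.6277  0.0495  0.0771]
 [ 0.7273  0.1368  0.081 ]]
```

View pics/v3.png

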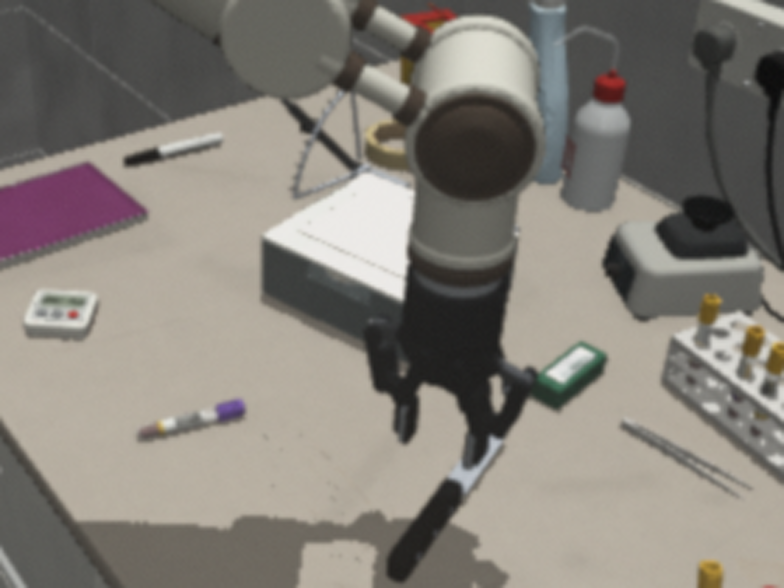

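Call:
apply_moves --fingers '[50,50,50,50,10,10,10,10,10,10]' --pt "1 -2 40" --pt "1 -2 70" --pt "1 -2 80" --pt "1 -2 80" --pt "1 -2 80" --pt "1 -2 80" --pt "1 -2 80" --pt "1 -2 80" --pt "1 -2 80" --pt "1 -2 80" --roll '[0,0,0,0,0,0,0,0,0,0]' --squeeze 100

```text
time_s: 4.15
eef_pos: [0.4861, -0.2688, 0.0147]
orientation: [[0.912, 0.41, 0.003], [0.41, -0.912, -0.003], [0.002, 0.004, -1.0]]
wrist_force: [0.1, 0.4, 5.8]
width: 0.184
grip_force: 98.4
```

```bash
cat > bar.py <<'E'
from h import *
yaw=np.radians(16.3); ex=np.array([np.cos(yaw),np.sin(yaw),0]); ey=np.array([-ex[1],ex[0],0])
O=np.array([.6663,.0246,0])
H=O+.09*ex+np.array([0,0,.073])
def plane(n,uv,yb):
    a=p2w(n,uv,np.ones(len(uv))); p,f=cam(n);T=np.array(p['camera_from_world']);o=-T[:3,:3].T@T[:3,3]
    dr=a-o; s=(yb-(o-O)@ey)/(dr@ey); P=o+dr*s[:,None]-H; return np.c_[-(P@ex),P[:,2]]
E
python3 - <<'E'
from bar import *
im=cv2.imread('pics/s1full.png')
g=cv2.cvtColor(im,cv2.COLOR_BGR2GRAY)[112:160,240:292]
m=(g<70); 
for r in range(0,48): print(''.join('#' if x<60 else '+' if x<85 else '.' for x in g[r]))
print(plane('scene',np.array([[251.8,125.7],[278.6,150.7]]),.112))
E
```

```text
.................................++++++++.+++.......
.................................++++++.............
................................+++++++.............
...............................++###+++.............
..............................++#####+..............
.............................++######+..............
............................++#######+..............
.............................+#######+..............
..............................+#####+...............
+..............................+####+...............
++...............................++++...............
++++................................................
+...................................................
...........++.......................................
...........+++......................................
............+#+.....................................
.............###+...................................
.............+###+.................................+
..............+###+................................+
...............+###+...............................#
................+###+...................
[... 798 characters left out ...]
.++++++..
.................................+##++........++++++
..................................+##+..............
...................................++...............
....................................................
....................................................
....................................................
....................................................
....................................................
....................................................
....................................................
....................................................
....................................................
[[ 0.1294252   0.13138993]
 [-0.00774805 -0.00596915]]
```

Call:
apply_moves --fingers '[10,10,10,10,10,10,10,10,10,10,10,10,10]' --pt "0 0 -40" --pt "0 0 -80" --pt "10 -40 -100" --pt "20 -90 -100" --pt "25 -130 -100" --pt "34 -180 -100" --pt "44 -227 -100" --pt "44 -227 -100" --pt "44 -227 -85" --pt "44 -227 -65" --pt "44 -227 -47" --pt "44 -227 -47" --pt "44 -227 -47" --roll '[0,0,2,4,6,7.9,7.9,7.9,7.9,7.9,7.9,7.9,7.9]' --squeeze 110

```text
time_s: 5.45
eef_pos: [0.432, -0.0425, 0.0599]
orientation: [[0.96, 0.28, 0.0], [0.28, -0.96, -0.0], [0.0, 0.0, -1.0]]
wrist_force: [-0.0, -0.3, -1.0]
width: 0.185
grip_force: 108.2
```

```bash
python3 - <<'E'
from bar import *
np.set_printoptions(precision=4,suppress=True)
print(sense()['eef_pos'],sense()['wrist_force'])
im,d=capture('scene'); cv2.imwrite('pics/s2full.png',im[:,:,::-1]);
for t in('blade_tip','notch','lifter'): print(t,[(q['score'],q['point']) for q in tip_of('scene',t)[:1]])
tipW=O-.11*ex+[0,0,.06]; print('exp tip,notch,hinge px scene',w2p('scene',[tipW,O-.09*ex+[0,0,.061],H]))
im2,d2=capture('top'); cv2.imwrite('pics/t2full.png',im2[:,:,::-1])
for t in('blade_tip','notch','lid_lip','lid'): 
    q=tip_of('top',t)
    if q: print(t,q[0]['score'],q[0]['point'])
print('top',w2p('top',[tipW,O-.09*ex+[0,0,.061],O-.09*ex+[0,0,.07],H]))
# corners of lid
cs=[O+a*.09*ex+b*.1*ey+[0,0,.076] for a,b in((-1,-1),(-1,1),(1,1),(1,-1))]
B=cv2.resize(im2[100:280,190:370,::-1],None,fx=3,fy=3,interpolation=cv2.INTER_CUBIC).copy()
p=w2p('top',cs+[tipW]);
for a in p: cv2.circle(B,tuple(int(x) for x in (a-[190,100])*3),3,(0,0,255),1)
A=cv2.resize(im[110:310,150:420,::-1],None,fx=2.6,fy=2.6,interpolation=cv2.INTER_CUBIC)
cv2.imwrite('pics/v4.png',B);cv2.imwrite('pics/v5.png',A)
E
```

```text
[ 0.432  -0.0425  0.0599] [-0.0361 -0.2723 -0.9708]
blade_tip [(0.8, [264.6, 194.2])]
notch [(0.93, [270.6, 189.5])]
lifter [(0.7, [228.2, 221.7])]
exp tip,notch,hinge px scene [[265.7866 193.4013]
 [270.2326 190.0458]
 [306.6505 161.7722]]
blade_tip 0.58 [271.4, 189.3]
notch 0.73 [273.0, 184.2]
lid_lip 0.61 [268.3, 183.9]
lid 0.59 [253.0, 128.1]
top [[271.0377 190.6742]
 [268.949  184.1506]
 [269.0096 183.4235]
 [250.6205 126.6113]]
```

View pics/v4.png

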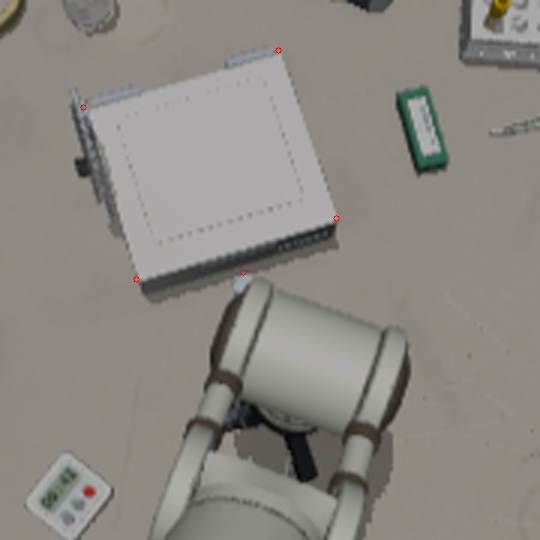

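View pics/v5.png

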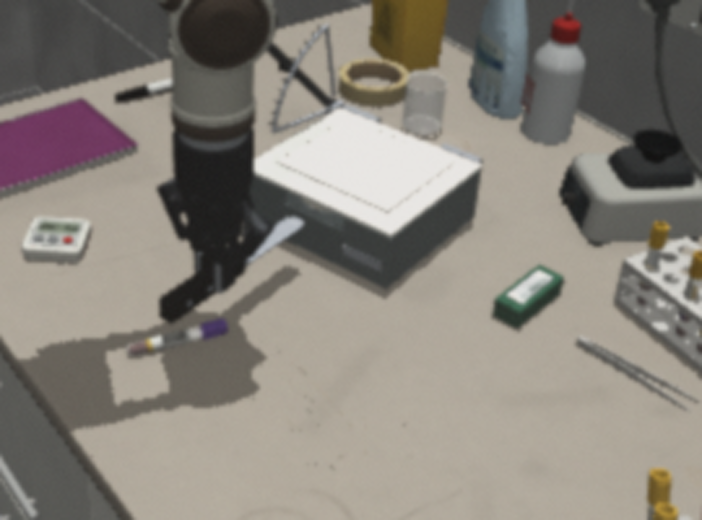

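The tip is about 20 mm in front of the notch, and the pixels match the model within roughly 1 px (scene tip 265,194; notch 271,190). I'll insert the blade now.

Call:
apply_moves --fingers '[10,10,10,10,10,10]' --pt "15 0 -1" --pt "35 0 -1" --pt "55 0 -1" --pt "70 0 -1" --pt "80 0 -1" --pt "80 0 -1" --roll '[0,0,0,0,0,0]'

```text
time_s: 6.5
eef_pos: [0.5094, -0.0197, 0.0605]
orientation: [[0.96, 0.281, 0.001], [0.281, -0.96, -0.0], [0.001, 0.0, -1.0]]
wrist_force: [0.4, -0.9, 0.1]
width: 0.186
grip_force: 108.2
```

```bash
python3 - <<'E'
import numpy as np
# arc offsets from inserted pose: tip top starts at (-120, rel z=-12.3)
r=120
for t in range(0,43,3):
    a=np.radians(t); print(t,round(-r*np.cos(a)+3*np.sin(a)+r,1),round(-(r*np.sin(a)-3*np.cos(a)+12.3),1))
E
```

```text
0 0.0 -9.3
3 0.3 -15.6
6 1.0 -21.9
9 1.9 -28.1
12 3.2 -34.3
15 4.9 -40.5
18 6.8 -46.5
21 9.0 -52.5
24 11.6 -58.4
27 14.4 -64.1
30 17.6 -69.7
33 21.0 -75.1
36 24.7 -80.4
39 28.6 -85.5
42 32.8 -90.4
```

Call:
apply_moves --fingers '[10,10,10,10,10,10,10,10,10]' --pt "0 0 -5" --pt "0 0 -10" --pt "0 0 -16" --pt "1 0 -22" --pt "2 0 -28" --pt "3 0 -34" --pt "5 0 -40" --pt "5 0 -40" --pt "5 0 -40" --roll '[0,0,0,0,0,0,0,0,0]' --squeeze 120

```text
time_s: 7.4
eef_pos: [0.5139, -0.0185, 0.1007]
orientation: [[0.96, 0.28, 0.002], [0.28, -0.96, -0.0], [0.001, 0.001, -1.0]]
wrist_force: [0.8, -1.1, -2.9]
width: 0.183
grip_force: 119.0
```

```bash
cat > lid.py <<'E'
from bar import *
import sys
np.set_printoptions(precision=4,suppress=True)
print(sense()['eef_pos'],sense()['wrist_force'],sense()['grip_force'])
for n in('scene','top'):
    im,d=capture(n); cv2.imwrite(f'pics/{n}_{sys.argv[1]}.png',im[:,:,::-1]); np.save(f'pics/{n}_{sys.argv[1]}.npy',d)
    q=trace(n,'lid')
    if not q: print(n,'no lid');continue
    r=cv2.erode(q[0]['region'].astype(np.uint8),np.ones((3,3)))>0; P=cloud(n,r,d)-H; B=np.c_[P@ex,P@ey,P[:,2]]
    for _ in range(6):
        A=np.c_[B[:,:2],np.ones(len(B))]; k=np.linalg.lstsq(A,B[:,2],rcond=None)[0]; e=abs(A@k-B[:,2]); B=B[e<max(.003,2*np.median(e))]
    print(n,q[0]['score'],len(B),'pitch deg',np.degrees(np.arctan(-k[0])),'roll',np.degrees(np.arctan(k[1])),'off at hinge',k[2])
E
python3 lid.py a
```

```text
[ 0.5139 -0.0185  0.1007] [ 0.7964 -1.0517 -2.9132] 118.99019837379456
scene 0.6 954 pitch deg 14.178345914759587 roll 0.44269346160285483 off at hinge 0.004961953471859297
top 0.6 1995 pitch deg 14.15864085146612 roll 0.017430366542862223 off at hinge 0.005047143021674042
```

Call:
apply_moves --fingers '[10,10,10,10,10,10,10,10,10,10]' --pt "2 0 -6" --pt "4 0 -12" --pt "7 0 -18" --pt "9 0 -24" --pt "13 0 -30" --pt "16 0 -35" --pt "20 0 -40" --pt "24 0 -45" --pt "24 0 -45" --pt "24 0 -45" --roll '[0,0,0,0,0,0,0,0,0,0]'

```text
time_s: 8.6
eef_pos: [0.5366, -0.0117, 0.1454]
orientation: [[0.96, 0.28, 0.001], [0.28, -0.96, -0.0], [0.001, 0.0, -1.0]]
wrist_force: [-1.6, -0.5, -2.1]
width: 0.18
grip_force: 119.1
```

```bash
python3 lid.py b; python3 - <<'E'
from bar import *
# bar angle from first scene picture and current ones: dark pixels near expected line
for f in('s1full','s2full','scene_b'):
    g=cv2.cvtColor(cv2.imread(f'pics/{f}.png'),cv2.COLOR_BGR2GRAY)
    v,u=np.nonzero(g<65); P=plane('scene',np.c_[u,v].astype(float),.119)
    for a0 in (45,):
        for yb in(.112,.122):
            P=plane('scene',np.c_[u,v].astype(float),yb); a=np.radians(a0); w=P[:,0]*np.cos(a)+P[:,1]*np.sin(a); h=-P[:,0]*np.sin(a)+P[:,1]*np.cos(a)
            m=(w>.01)&(w<.19)&(abs(h)<.016); L=cv2.fitLine(P[m].astype(np.float32),cv2.DIST_HUBER,0,.001,.001).ravel()
            print(f,yb,m.sum(),np.degrees(np.arctan2(L[1],L[0]))%180,L[2:],w[m].min(),w[m].max())
A=cv2.imread('pics/scene_b.png')[90:250,180:400]; cv2.imwrite('pics/v6.png',cv2.resize(A,None,fx=3.5,fy=3.5,interpolation=cv2.INTER_CUBIC))
E
```

```text
[ 0.5366 -0.0117  0.1454] [-1.6197 -0.5435 -2.1181] 119.13746237754822
scene 0.66 216 pitch deg 39.79844245004348 roll -0.2535234992742092 off at hinge -0.005604369524021173
top no lid
s1full 0.112 62 46.07513 [0.09552333 0.09559812] 0.012121944106443232 0.18288542490922965
s1full 0.122 57 46.088345 [0.04947145 0.0525329 ] 0.014641338584041663 0.16883227975992676
s2full 0.112 79 46.29698 [0.08106792 0.08045935] 0.012121944106443232 0.1899334645374588
s2full 0.122 103 45.096718 [0.09337556 0.09665039] 0.014641338584041663 0.1887966354455103
scene_b 0.112 337 45.552708 [0.07869142 0.07868044] 0.011612784941713927 0.1899334645374588
scene_b 0.122 341 44.661552 [0.07579363 0.07615457] 0.011850838565371495 0.1887966354455103
```

View pics/v6.png

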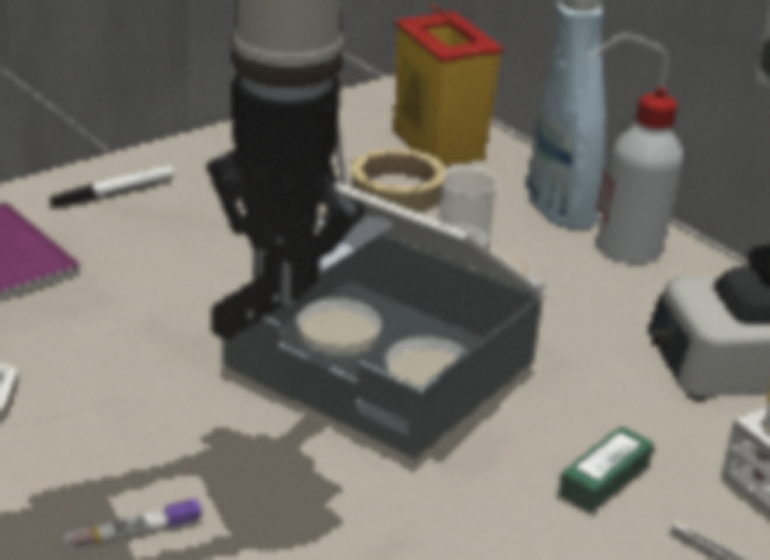

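The lid rests on the blade with both dishes visible below it, and the gripper is clear of the lid. Next I'll fit the lid plane from depth directly, without the network.

```bash
cat > lp.py <<'E'
from bar import *
import sys
np.set_printoptions(precision=4,suppress=True)
def fit(tag,a0):
    for n in('scene','top'):
        d=np.load(f'pics/{n}_{tag}.npy'); im=cv2.imread(f'pics/{n}_{tag}.png'); P=cloud(n,(d>0)&(im.min(2)>90),d)-H
        X=-(P@ex);Y=P@ey;Z=P[:,2]; a=np.radians(a0)
        for w in(.02,.01,.006,.005,.005):
            r=X*np.cos(a)+Z*np.sin(a); h=-X*np.sin(a)+Z*np.cos(a)
            off=0 if w==.02 else o
            m=(abs(Y)<.095)&(r>.015)&(r<.172)&(abs(h-off)<w)
            A=np.c_[r[m],Y[m],np.ones(m.sum())]; k=np.linalg.lstsq(A,h[m],rcond=None)[0]; a+=np.arctan(k[0]); o=k[2]
        print(n,m.sum(),'pitch',np.degrees(a),'ycross',np.degrees(k[1]),'off',o, 'r',np.percentile(r[m],[1,99]),'Y',np.percentile(Y[m],[1,99]))
if __name__=='__main__': fit(sys.argv[1],float(sys.argv[2]))
E
python3 lp.py a 14; python3 lp.py b 40; python3 lp.py b 37
```

```text
scene 964 pitch 14.368040979300892 ycross 0.28895825475120757 off 0.004432075888753538 r [0.0167 0.1704] Y [-0.0941  0.0901]
top 2287 pitch 13.954134151690106 ycross -0.024307037345247924 off 0.0053228375088292664 r [0.0169 0.1667] Y [-0.0934  0.0937]
scene 43 pitch 3.3363507476626952 ycross -0.4707942480902374 off 0.06573605670247823 r [0.099  0.1656] Y [-0.0099  0.012 ]
top 1253 pitch 38.83683543087708 ycross 0.0016360656492535478 off 0.005324669613988979 r [0.0163 0.1682] Y [-0.0934  0.0938]
scene 89 pitch 0.1117845855144764 ycross -1.768136674603175 off 0.07162421613916646 r [0.0943 0.1703] Y [-0.0094  0.0115]
top 1253 pitch 38.83683543087707 ycross 0.0016360656492540445 off 0.005324669613988997 r [0.0163 0.1682] Y [-0.0934  0.0938]
```

```bash
python3 - <<'E'
import bar
from bar import *
np.set_printoptions(precision=4,suppress=True)
for f in('s1full','s2full'):
    g=cv2.cvtColor(cv2.imread(f'pics/{f}.png'),cv2.COLOR_BGR2GRAY)
    v,u=np.nonzero(g<65)
    for yaw in(15.3,16.3,17.3):
        y=np.radians(yaw); bar.ex=np.array([np.cos(y),np.sin(y),0]); bar.ey=np.array([-bar.ex[1],bar.ex[0],0])
        P=plane('scene',np.c_[u,v].astype(float),.112); a=np.radians(45.5)
        w=P@[np.cos(a),np.sin(a)]; h=P@[-np.sin(a),np.cos(a)]
        m=(w>.0)&(w<.19)&(abs(h)<.009)&~((w>.09)&(w<.14)); L=cv2.fitLine(P[m].astype(np.float32),cv2.DIST_HUBER,0,.001,.001).ravel()
        print(f,yaw,m.sum(),np.degrees(np.arctan2(L[1],L[0]))%180,'h mean',h[m].mean())
bar.ex,bar.ey=ex,ey
d=np.load('pics/s1.npy'); g=cv2.cvtColor(cv2.imread('pics/s1full.png'),cv2.COLOR_BGR2GRAY)
P=cloud('scene',(g<65)&(d>0),d)-H; X,Y,Z=-(P@ex),P@ey,P[:,2]; m=(Y>.1)&(Y<.13)&(X>-.02)&(X<.17)&(Z>-.02)&(Z<.2)
if m.sum()>4: print(m.sum(),np.c_[X,Y,Z][m][::3]); L=cv2.fitLine(np.c_[X,Z][m].astype(np.float32),cv2.DIST_HUBER,0,.001,.001).ravel(); print(np.degrees(np.arctan2(L[1],L[0])))
E
```

```text
s1full 15.3 43 46.143646 h mean -0.0028494167980742387
s1full 16.3 43 45.798515 h mean -0.001366587440573511
s1full 17.3 43 45.552597 h mean 0.00018136723276097828
s2full 15.3 53 46.53487 h mean -0.0031397774208802693
s2full 16.3 55 45.86986 h mean -0.0016768803344979191
s2full 17.3 55 45.62199 h mean -0.0001785026788057637
63 [[0.1314 0.1096 0.132 ]
 [0.121  0.1107 0.1215]
 [0.1184 0.109  0.118 ]
 [0.1151 0.108  0.114 ]
 [0.1092 0.1089 0.1083]
 [0.104  0.1093 0.1031]
 [0.1053 0.1081 0.1007]
 [0.103  0.1098 0.0961]
 [0.0908 0.1084 0.0919]
 [0.0968 0.1073 0.0913]
 [0.0933 0.1136 0.0846]
 [0.0718 0.1114 0.0705]
 [0.068  0.1104 0.066 ]
 [0.061  0.1118 0.0594]
 [0.06   0.1086 0.0567]
 [0.0522 0.1106 0.0495]
 [0.0475 0.1102 0.0444]
 [0.0386 0.109  0.0378]
 [0.03   0.1112 0.0266]
 [0.022  0.1092 0.0205]
 [0.0103 0.1098 0.012 ]]
45.544746
```

Call:
apply_moves --fingers '[10,10,10,10,10,10,10]' --pt "2 0 -3" --pt "4 0 -5" --pt "6 0 -8" --pt "8 0 -10" --pt "9.5 0 -11.5" --pt "9.5 0 -11.5" --pt "9.5 0 -11.5" --roll '[0,0,0,0,0,0,0]'

```text
time_s: 9.5
eef_pos: [0.5455, -0.009, 0.1569]
orientation: [[0.96, 0.28, 0.0], [0.28, -0.96, -0.0], [0.0, 0.0, -1.0]]
wrist_force: [-0.7, -0.9, -2.2]
width: 0.183
grip_force: 119.1
```

```bash
python3 lid.py c; python3 lp.py c 45
```

```text
[ 0.5455 -0.009   0.1569] [-0.7203 -0.8577 -2.2248] 119.06708121299744
scene 0.78 501 pitch deg 46.78750820165616 roll -0.062187256921326914 off at hinge -0.00586526513315215
top 0.73 792 pitch deg 46.148014558569386 roll -0.08991028848089738 off at hinge 0.007574613748403875
scene 33 pitch 57.08138785338842 ycross -0.1995444613558251 off -0.0350980676549253 r [0.1178 0.1718] Y [-0.0872  0.0203]
top 840 pitch 46.22539966063145 ycross -0.04018058577972714 off 0.00526842427527867 r [0.0161 0.1684] Y [-0.0939  0.0939]
```

Call:
apply_moves --fingers '[10,10,10,10,10,10,10,10]' --pt "-0.4 0 0.5" --pt "-0.4 0 0.5" --pt "-0.4 0 0.5" --pt "-0.4 0 0.5" --pt "-0.4 0 0.5" --pt "-0.4 0 0.5" --pt "-0.4 0 0.5" --pt "-0.4 0 0.5" --roll '[0,0,0,0,0,0,0,0]'

```text
time_s: 10.5
eef_pos: [0.5451, -0.0091, 0.1563]
orientation: [[0.96, 0.28, -0.0], [0.28, -0.96, -0.0], [-0.0, 0.0, -1.0]]
wrist_force: [-1.5, -0.2, -2.3]
width: 0.184
grip_force: 119.1
```

```bash
python3 lid.py e; python3 lp.py e 45; python3 -c "
import cv2
A=cv2.imread('pics/scene_e.png')[70:230,190:400]; B=cv2.imread('pics/top_e.png')[90:250,190:380]
cv2.imwrite('pics/v7.png',cv2.resize(cv2.hconcat([A,B]),None,fx=1.95,fy=1.95,interpolation=cv2.INTER_CUBIC))"
```

```text
[ 0.5451 -0.0091  0.1563] [-1.4519 -0.1939 -2.3199] 119.07217741012573
scene 0.73 513 pitch deg 46.37050702989134 roll -0.10278788458812353 off at hinge -0.005762353275652699
top 0.8 754 pitch deg 45.75693331803869 roll -0.055658319011387264 off at hinge 0.0077497251819698305
scene 48 pitch 4.215222130116631 ycross -1.3140099817443534 off 0.07494132838155339 r [0.0967 0.1469] Y [-0.0076  0.0122]
top 859 pitch 45.92413998587624 ycross -0.04246877918805395 off 0.0053388491240807965 r [0.0167 0.1685] Y [-0.0935  0.0939]
```

View pics/v7.png

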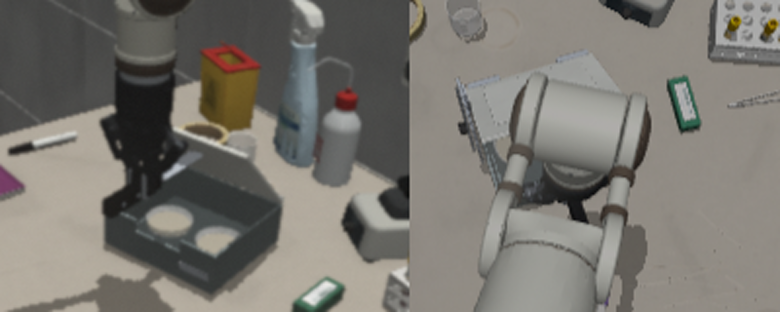

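The lid rests on the blade at about 45.9°, against about 45.7° for the bar. The bar's knob is where it was and the gripper is clear of the lid, so I'm handing in.

```bash
python3 -c "
from bench import *
print(close_job())"
```

```text
the job is handed in; nothing more can be done
None
```

I handed the job in with the lifter still in the gripper, its blade holding the lid still at about 45.9°, in line with the index bar, which I measured at about 45.7°; the result of the judging was not shown.

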